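# Let the forming press down on its release valve

## Task

The small hydraulic press stands with its platen raised, carrying a steel block with a finished cuff on it. Crack the red release lever open (anticlockwise from above), only the fraction of a turn it takes for the platen to sink slowly, never faster than 2.5 cm a second, until it rests right at the bottom; then turn the lever back clockwise until the valve is shut home on its seat, snug but never forced hard past it. Do not touch the platen or its load, which must ride down in place, and leave the pliers, the leather band and the pin vise where they lie.

Things in the scene. Friction and masses are not known exactly. Their poses are not given: they have to be found in the camera images.
- press: the fixed press: blue base plate 130 (x) x 285 (y) x 18 mm, blue hydraulic cylinder (radius 46 mm, 75 mm high), aluminium valve block (56 x 56 mm, top at 57 mm). Origin: underside, under the cylinder's axis; z up; its -y axis runs from the cylinder to the valve block
- valve_axis (a point): a point on the vertical turning axis of the release lever, 75 mm above the table; in the press's axes 20 mm to -x and 170 mm to -y of its origin, 110 mm clear of the platen
- lever_post (a point): centre of the top of the red round upright post (14 mm diameter) at the end of the lever, 115 mm above the table, 38 mm clear above the steel lever bar (bar top at 77 mm), 80 mm from the turning axis. Shut, the lever points along the press's -x. Nothing else as high stands within 60 mm; the post may be pinched, hooked or pushed from above
- valve (a joint): angle of the release lever, rad: 0 = needle just on its seat (shut); grows anticlockwise from above to open, stop at 1.5; stays where left. Turning takes up to 0.85 Nm (11 N at the post) either way. Below 0 the seat adds a stiff spring of 6 Nm/rad; past -0.10 (about 18 N at the post) the seat is damaged. Let go there, it springs back to about -0.02
- platen (a joint): height of the platen above its lowest position, m: 0 = right down; starts at 0.06. The lever angle at which it begins to sink is hidden (between 0.35 and 1.05 rad, by the load); beyond it each 0.01 rad more adds about 2.5 mm/s, up to more than 100 mm/s; turning back slows or stops it within 0.2 s
- platen_top (a point): centre of the top face of the dark steel platen (105 x 115 x 12 mm), over the cylinder; 92 mm above the table when the platen is right down, 152 mm at the start
- block: grey steel block, 85 x 85 x 14 mm, lying loose on the platen; origin: centre of its underside
- cuff: the finished silver cuff, an open oval band 53 x 59 mm and 10 mm high, lying loose on the block. Origin: centre of its underside
- pliers: blue-handled pliers, 40 x 147 x 12 mm, lying on the table in front of the press (towards the robot); origin: centre of the underside, y along their length
- leather_band: brown leather cuff 57 x 74 mm, 30 mm high, on the table in front of the press; origin: centre of the underside
- pin_vise: pale wooden pin vise (slim round hand tool), 10 x 105 x 9 mm, on the table behind the valve block (away from the robot); origin: centre of the underside, y along its length
Not all that is in view belongs to the job. There is more than one size of the block; the job needs the largest. Leave any blue or yellow look-alike of the cuff alone.

How it is judged:
By the outcome, as a careful person would: the job done as asked, in the order asked, and still so for the second after the job is handed in, with the robot touching nothing.
It also fails if it takes over 72 s, if anything falls off the work surface, if the arm or the gripper's body presses on something with over 40 N, if the wrist force passes 120 N, or if a joint passes its speed limit or range.

## Robot

A 6-joint arm with a two-finger parallel gripper is mounted at the origin on a cart in front of the work surface, level with it; the furniture and walls round the work are solid. World frame = base frame: x ahead of the robot, y to its left, z up, the work surface at z = 0. Lengths are in m, angles in degrees, forces in N, time in s.
With the tool pointing down it reaches from about 0.275 to 0.725 m from the base axis. Payload 5.6 kg.
Tool frame: the origin (TCP) lies midway between the tips of the shut fingers; the grasp point (between the pads) lies 19 mm behind it; z points along the fingers, y is the line along which they close (so a half turn about z gives the same grasp; the last joint's range is limited). The gripper opens to 85 mm and grips with 20 to 120 N. Pads are 22 mm wide; open, the fingers measure 114 mm over their backs; the gripper's body (76 mm by 85 mm) begins 54 mm behind the grasp point. The pads swing forward as they close: fully open they stand 13 mm farther back than shut.
Start: joints at [79.733, 14.616, 6.199, 0, -81.583, -16.306], TCP at [0.246, 0.492, 0.231] pointing down, gripper open.
Joint ranges: [-168.99, 168.99], [-69.2, 112.95], [-62.41, 85.93], [-164.36, 98.24], [-168.68, -3.75], [-174.98, 174.98]. Speed limits (degrees/s): [147.25, 147.25, 180, 180, 180, 180].

## Interface

Orientations are given as a 3x3 rotation matrix whose columns are the frame's x, y, z axes.
In Python, from bench import arm gives the robot as it stands.
- The arm moves only by the tool servo_tool, never from a script. Its argument "series" is a list of rows, each an object with "xyz": the shift along the tool's x, y, z in cm, a list of three; "rot": the turn, a rotation vector about the tool's x, y, z in rad, a list of three; "hand": the finger opening in cm, from 0 to 8.54. A call has 1 to 12 rows; each row shifts and turns the commanded pose from where the row before left it, along the tool's axes as they then stand; what a row does not reach is not made up. A row lasts 1/12 s, in which the tool goes at most 41.7 mm and 7.16 degrees, less where a joint would pass 70% of its speed; a pose out of reach is approached as far as the arm can. A call with a gripper value outside its range is refused whole. The fingers move at their own pace and stop on an object; the grip force is fixed at half the most. Time passes only in rows, so rows that do not move let the fingers close. It gives the time, the measured TCP pose, the force, the opening and the grip force at its end, in the units of the state.
- arm.get_obs(): the state, without advancing time (a new reading comes with each control period).
- arm.camera(name): name is "scene" or "top" or "wrist"; returns the picture (480x640x3 uint8, blue, green, red); there is no depth.
- arm.calibration(name): a dict with "mtx" (3x3 intrinsics, pixels), "R" (3x3) and "t" (3): a world point X has camera coordinates R X + t. Camera axes: x right, y down, z forward; pixel columns grow to the right and rows downward; lengths in m; the calibration is good to about 2 mm. A picture is of the moment at which its call begins: read the wrist's pose just before it. calibration takes no time and is no camera call; for the wrist camera it gives the pose at the moment of the call.
- arm.hand_in(): hands the job in; it is judged then, once.
The state is a dict: "clock": time; "joint_pos": joint angles; "joint_vel": joint speeds; "joint_torque": joint torques, N m; "tool_pos": TCP position; "orientation": TCP orientation; "contact_force": force on the tool from outside, world axes, zero at the start; "torque": the same for the moment, N m; "gripper_width": finger opening in m; "finger_force": force on a finger pad.
Only numpy, scipy, OpenCV 4.12 (cv2) and the standard library are available. Lean on these libraries where they do the work, as an engineer would, in place of code of your own. Each camera call takes 0.05 s, during which the arm holds its last target. There are 200 camera calls.

## Working session

There is one attempt and no reset: what is moved stays moved. The work goes in short steps, Python scripts to look and compute and a tool call to move; the robot and the scene stay as the last step left them, time stands still between calls to the robot, and variables do not carry over. Pictures are saved under pics/ and viewed, at most 10 in all, crops included, and the job is handed in when it is done.

Besides the shell and the picture viewer there is one more tool, called after "Request:" by a JSON object that holds its "method" and its "body", one argument or row to a line. servo_tool: Moves the arm, as the interface text tells. Its arguments: {"type":"object","properties":{"series":{"type":"array"}},"required":["series"]}

```bash
mkdir -p pics
python3 - <<'E'
from bench import arm
import cv2
o=arm.get_obs();print(o)
for n in("scene","top"):
    cv2.imwrite(f"pics/{n}0.png",arm.camera(n));c=arm.calibration(n);print(n,c)
E
```

```text
{'clock': 0.0, 'joint_pos': array([ 7.97322052e+01,  1.46562265e+01,  6.12862309e+00, -2.58858805e-02,
       -8.15850637e+01, -1.63040767e+01]), 'joint_vel': array([-0.03049901, -0.09588576, -0.01215545, -0.04525415, -0.02223726,
       -0.04389713]), 'joint_torque': array([-9.67739936e-06, -3.86622190e+01,  2.37943429e+01,  5.36513418e+00,
       -6.19896702e-03,  5.43503035e-06]), 'tool_pos': array([0.24577554, 0.4914547 , 0.23035589]), 'orientation': array([[ 8.94344224e-01, -4.47378792e-01, -7.90280959e-04],
       [-4.47379473e-01, -8.94342309e-01, -1.85524016e-03],
       [ 1.23213406e-04,  2.01277880e-03, -9.99997967e-01]]), 'contact_force': array([-0.33633962,  0.73979091, -0.0905853 ]), 'torque': array([-0.01029625, -0.00789416, -0.01114844]), 'finger_force': 0.0, 'gripper_width': 0.08560781011166468}
scene {'mtx': array([[609.56738069,   0.        , 339.80265094],
       [  0.        , 609.56738069, 229.12199052],
       [  0.        ,   0.        ,   1.        ]]), 'R': array([[ 0.79868742, -0.60170566, -0.00697909],
       [-0.30130341, -0.38984858, -0.87019213],
       [ 0.52087874,  0.69711433, -0.49266312]]), 't': array([-0.44413   ,  0.30279578,  0.74473239])}
top {'mtx': array([[498.32541132,   0.        , 313.30935001],
       [  0.        , 498.32541132, 231.75846055],
       [  0.        ,   0.        ,   1.        ]]), 'R': array([[-0.02399219, -0.99970453,  0.00390116],
       [-0.97403767,  0.02249715, -0.2252654 ],
       [ 0.22511108, -0.00920449, -0.97428963]]), 't': array([0.0664486 , 0.63793012, 0.85226851])}
```

View pics/scene0.png

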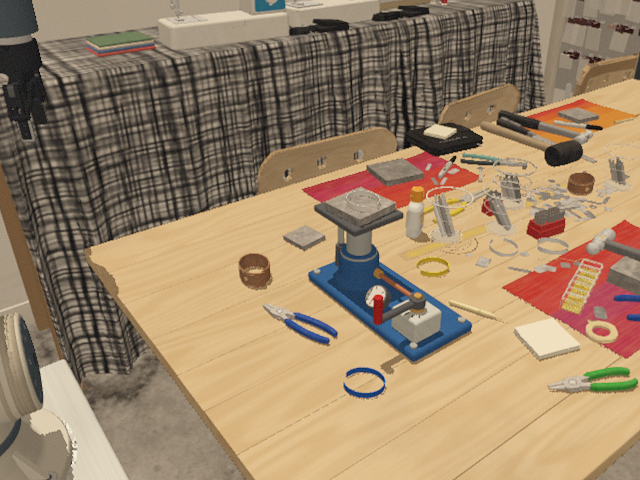

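View pics/top0.png

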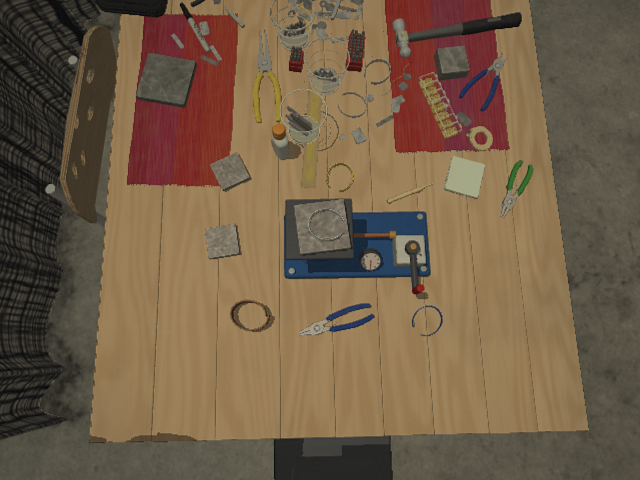

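Scene: the press is mid-bench with the platen raised. The lever's red post is at about (418,288) in the top picture and (378,300) in the scene picture, with the axis at about (412,246) in the top picture. Opening the valve swings the post to the right in the top picture, towards -y.

```bash
cat > h.py <<'E'
import numpy as np,cv2
def ray(c,u,v):
    d=np.linalg.solve(c["mtx"],[u,v,1.]);return -c["R"].T@c["t"],c["R"].T@d
def onplane(c,u,v,z):
    o,d=ray(c,u,v);return o+d*(z-o[2])/d[2]
def proj(c,X):
    p=c["mtx"]@(c["R"]@np.asarray(X)+c["t"]);return p[:2]/p[2]
E
python3 - <<'E'
from bench import arm
from h import *
t=cv2.imread("pics/top0.png");s=cv2.imread("pics/scene0.png");ct=arm.calibration("top");cs=arm.calibration("scene")
for n,im,b in(("top",t,(395,270,440,305)),("scene",s,(365,285,395,330))):
    x0,y0,x1,y1=b;h=cv2.cvtColor(im,cv2.COLOR_BGR2HSV)[y0:y1,x0:x1]
    m=((h[...,0]<8)|(h[...,0]>172))&(h[...,1]>150)&(h[...,2]>60)
    ys,xs=np.nonzero(m);print(n,xs.min()+x0,xs.max()+x0,ys.min()+y0,ys.max()+y0,len(xs))
    for y in range(ys.min(),ys.max()+1):
        r=xs[ys==y]+x0
        if len(r): print(y+y0,r.min(),r.max(),end='; ')
# base outline blue
h=cv2.cvtColor(t,cv2.COLOR_BGR2HSV);m=cv2.inRange(h,(100,120,50),(125,255,255));m[:195]=0;m[285:]=0;m[:,:280]=0;m[:,435:]=0
c=max(cv2.findContours(m,0,2)[0],key=cv2.contourArea);print(cv2.minAreaRect(c))
# pixels of screws in corners
for u,v in((292,271),(427,271),(421,216),(412,246)):print(u,v,onplane(ct,u,v,.018 if u!=412 else .085))
cv2.imwrite("pics/a.png",cv2.resize(t[190:310,270:450],None,fx=4.4,fy=4.4,interpolation=2)[:600,:800])
E
```

```text
top 412 423 284 293 82
284 419 420; 285 417 422; 286 416 423; 287 415 423; 288 413 423; 289 412 423; 290 412 423; 291 412 421; 292 413 420; 293 414 417; scene 373 382 295 324 260
295 375 380; 296 374 381; 297 374 382; 298 373 382; 299 373 382; 300 374 382; 301 374 382; 302 374 382; 303 374 382; 304 374 382; 305 374 382; 306 374 382; 307 373 382; 308 373 382; 309 373 382; 310 373 382; 311 373 382; 312 373 382; 313 373 381; 314 373 381; 315 373 381; 316 373 381; 317 373 381; 318 374 381; 319 374 381; 320 374 381; 321 374 381; 322 374 381; 323 375 380; 324 377 379; ((347.1703796386719, 257.4961242675781), (38.67183303833008, 125.14950561523438), 88.69805145263672)
292 271 [0.57506039 0.09394299 0.018     ]
427 271 [ 0.56894597 -0.167192    0.018     ]
421 216 [ 0.67910502 -0.16357463  0.018     ]
412 246 [ 0.60572165 -0.12741278  0.085     ]
```

View pics/a.png

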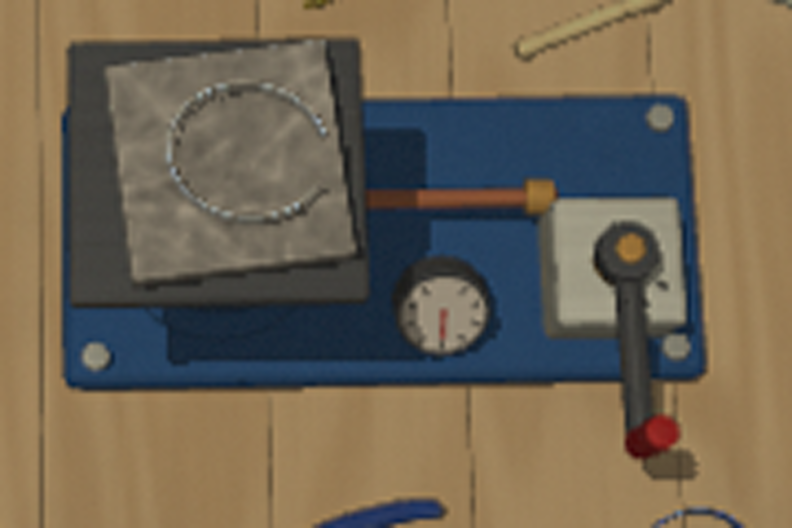

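Run:
```python
from bench import arm
from h import *
ct=arm.calibration("top");cs=arm.calibration("scene")
print("post top",onplane(ct,419.8,288.2,.115),"scene",onplane(cs,377.7,297.7,.115))
print("axis",onplane(ct,413.4,246.1,.088), "scene-of-axis?",proj(cs,onplane(ct,413.4,246.1,.088)))
d=np.array([-.0061,-.2611]);d/=np.hypot(*d);x=np.array([-d[1],d[0]]);print("press x",x)
print("axis->post expect", -.08*x)
o=arm.get_obs();print(o["tool_pos"])
# post base pixel in scene for check / platen edges px
for z in(.092,.152):
    print(z,)
```

```text
post top [ 0.52538217 -0.12945845  0.115     ] scene [ 0.52321167 -0.13452027  0.115     ]
axis [ 0.60488859 -0.1293085   0.088     ] scene-of-axis? [416.25508021 291.22620605]
press x [ 0.9997272  -0.02335632]
axis->post expect [-0.07997818  0.00186851]
[0.24580818 0.49151581 0.23047951]
0.092
0.152
```

Request:
{"method": "servo_tool", "body": {
  "series": [
    {"xyz": [0,0,0],"rot": [0,0,-0.116],"hand": 4.5},
    {"xyz": [0,0,0],"rot": [0,0,-0.116],"hand": 4.5},
    {"xyz": [0,0,0],"rot": [0,0,-0.116],"hand": 4.5},
    {"xyz": [0,0,0],"rot": [0,0,-0.116],"hand": 4.5},
    {"xyz": [1.5,3.4,0],"rot": [0,0,0],"hand": 4.5},
    {"xyz": [1.5,3.4,0],"rot": [0,0,0],"hand": 4.5},
    {"xyz": [1.5,3.4,0],"rot": [0,0,0],"hand": 4.5},
    {"xyz": [1.5,3.4,0],"rot": [0,0,0],"hand": 4.5},
    {"xyz": [1.5,3.4,0],"rot": [0,0,0],"hand": 4.5},
    {"xyz": [1.5,3.4,0],"rot": [0,0,0],"hand": 4.5},
    {"xyz": [1.5,3.4,0],"rot": [0,0,0],"hand": 4.5},
    {"xyz": [1.5,3.4,0],"rot": [0,0,0],"hand": 4.5}
  ]
}}

```text
clock: 1.1
tool_pos: [0.3661, 0.2181, 0.2311]
orientation: [[1.0, 0.001, -0.0], [0.001, -1.0, -0.0], [-0.0, 0.0, -1.0]]
contact_force: [1.7, 0.9, -0.5]
gripper_width: 0.045
finger_force: 0.0
```

Request:
{"method": "servo_tool", "body": {
  "series": [
    {"xyz": [1.5,3.4,0],"rot": [0,0,0],"hand": 4.5},
    {"xyz": [1.5,3.4,0],"rot": [0,0,0],"hand": 4.5},
    {"xyz": [1.5,3.4,0],"rot": [0,0,0],"hand": 4.5},
    {"xyz": [1.5,3.4,0],"rot": [0,0,0],"hand": 4.5},
    {"xyz": [1.5,3.4,0],"rot": [0,0,0],"hand": 4.5},
    {"xyz": [1.5,3.4,0],"rot": [0,0,0],"hand": 4.5},
    {"xyz": [1.5,3.4,0],"rot": [0,0,0],"hand": 4.5},
    {"xyz": [1.5,3.4,0],"rot": [0,0,0],"hand": 4.5},
    {"xyz": [0,0,0],"rot": [0,0,0],"hand": 4.5},
    {"xyz": [0,0,0],"rot": [0,0,0],"hand": 4.5}
  ]
}}

```text
clock: 1.93
tool_pos: [0.4861, -0.0538, 0.2303]
orientation: [[1.0, -0.004, -0.002], [-0.004, -1.0, -0.0], [-0.002, 0.0, -1.0]]
contact_force: [0.8, 0.5, 0.3]
gripper_width: 0.045
finger_force: 0.0
```

Now over the post, well above it, then a wrist look.

Request:
{"method": "servo_tool", "body": {
  "series": [
    {"xyz": [1.3,2.6,0],"rot": [0,0,0],"hand": 4.5},
    {"xyz": [1.3,2.6,0],"rot": [0,0,0],"hand": 4.5},
    {"xyz": [1.25,2.6,0],"rot": [0,0,0],"hand": 4.5},
    {"xyz": [0,0,3],"rot": [0,0,0],"hand": 4.5},
    {"xyz": [0,0,3],"rot": [0,0,0],"hand": 4.5},
    {"xyz": [0,0,2],"rot": [0,0,0],"hand": 4.5},
    {"xyz": [0,0,0],"rot": [0,0,0],"hand": 4.5},
    {"xyz": [0,0,0],"rot": [0,0,0],"hand": 4.5}
  ]
}}

```text
clock: 2.6
tool_pos: [0.5241, -0.1293, 0.151]
orientation: [[1.0, 0.002, -0.002], [0.002, -1.0, -0.0], [-0.002, 0.0, -1.0]]
contact_force: [0.8, -1.0, 0.5]
gripper_width: 0.0448
finger_force: 0.0
```

Run:
```python
from bench import arm
from h import *
o=arm.get_obs();c=arm.calibration("wrist");im=arm.camera("wrist");cv2.imwrite("pics/w1.png",im)
cv2.imwrite("pics/s1.png",arm.camera("scene"))
print(o["tool_pos"],proj(c,o["tool_pos"]))
h=cv2.cvtColor(im,cv2.COLOR_BGR2HSV);m=(((h[...,0]<8)|(h[...,0]>172))&(h[...,1]>150)&(h[...,2]>60)).astype(np.uint8)
n,l,st,ce=cv2.connectedComponentsWithStats(m)
for i in range(1,n):
    if st[i,4]>100:print(st[i],ce[i],onplane(c,*ce[i],.115))
```

```text
[ 0.52406959 -0.12928697  0.15103152] [315.33183573 320.92667737]
[ 308  241   29   49 1143] [321.86439195 265.34908136] [ 0.53401949 -0.13223632  0.115     ]
```

View pics/w1.png

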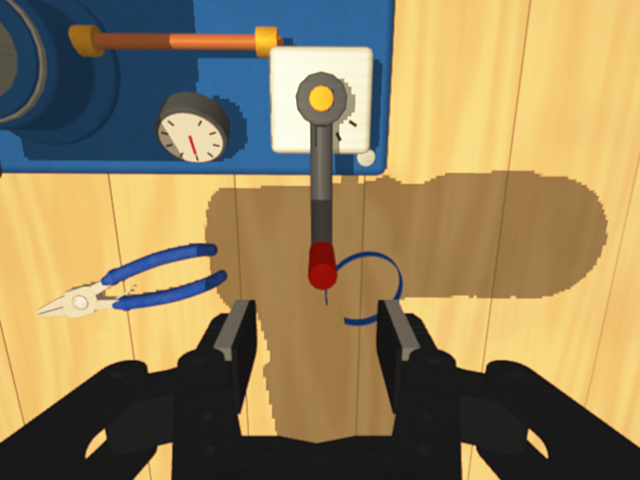

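The wrist picture shows the post top at (321,275) and the hub at (321,98), with the lever straight in line with press x. The fingers straddle it with clear room.

Run:
```python
from bench import arm
from h import *
c=arm.calibration("wrist")
print(onplane(c,322,276,.115),onplane(c,321,98,.088))
```

```text
[ 0.52982263 -0.13266758  0.115     ] [ 0.61013688 -0.1322184   0.088     ]
```

Request:
{"method": "servo_tool", "body": {
  "series": [
    {"xyz": [0.3,0.3,0],"rot": [0,0,0],"hand": 3.5},
    {"xyz": [0,0,2],"rot": [0,0,0],"hand": 3.5},
    {"xyz": [0,0,2],"rot": [0,0,0],"hand": 3.5},
    {"xyz": [0,0,2],"rot": [0,0,0],"hand": 3.5},
    {"xyz": [0,0,0],"rot": [0,0,0],"hand": 2.5},
    {"xyz": [0,0,0],"rot": [0,0,0],"hand": 2.0},
    {"xyz": [0,0,0],"rot": [0,0,0],"hand": 1.8},
    {"xyz": [0,0,0],"rot": [0,0,0],"hand": 1.8}
  ]
}}

```text
clock: 3.37
tool_pos: [0.529, -0.1332, 0.0933]
orientation: [[1.0, 0.001, 0.004], [0.001, -1.0, -0.0], [0.004, 0.0, -1.0]]
contact_force: [-0.3, 0.1, -1.0]
gripper_width: 0.0178
finger_force: 0.0
```

Request:
{"method": "servo_tool", "body": {
  "series": [
    {"xyz": [0,0,0],"rot": [0,0,0],"hand": 1.3},
    {"xyz": [0,0,0],"rot": [0,0,0],"hand": 1.3},
    {"xyz": [0,0,0],"rot": [0,0,0],"hand": 1.3},
    {"xyz": [0,0,0],"rot": [0,0,0],"hand": 1.3}
  ]
}}

```text
clock: 3.7
tool_pos: [0.5289, -0.1326, 0.093]
orientation: [[1.0, 0.001, 0.004], [0.001, -1.0, 0.0], [0.004, -0.0, -1.0]]
contact_force: [-1.4, 3.9, 6.4]
gripper_width: 0.0136
finger_force: 14.6
```

Run:
```python
from bench import arm
from h import *
a=arm.camera("scene")[130:400,230:510];b=arm.camera("wrist");t=arm.camera("top")[180:320,260:450]
cv2.imwrite("pics/c2.png",np.hstack([cv2.resize(a,(400,400)),cv2.resize(b,(400,400))]))
cv2.imwrite("pics/t2.png",t)
```

```text
(no output)
```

View pics/c2.png

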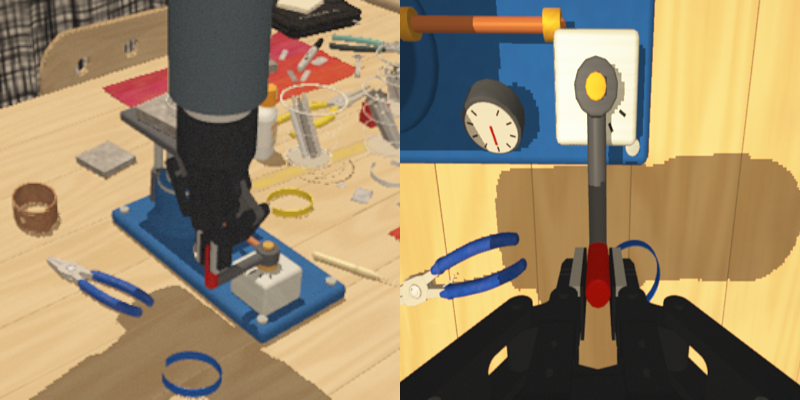

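The left picture (scene crop) shows the post held between the fingers, with the platen's left corner still visible near full-frame (314,208). The right picture (wrist) shows the post between the pads. I'll track the platen's left end in the scene camera.

```bash
cat > watch.py <<'E'
from bench import arm
from h import *
import sys,os
c=arm.calibration("scene")
X0,X1,Y0,Y1=308,342,185,235
t0=arm.get_obs();im=arm.camera("scene")
if not os.path.exists("pics/ref.png"):cv2.imwrite("pics/ref.png",im)
ref=cv2.imread("pics/ref.png");T=ref[Y0:Y1,X0:X1];h=cv2.cvtColor(T,cv2.COLOR_BGR2HSV)
M=((h[...,1]<60)&(h[...,2]<190)).astype(np.uint8)
M=np.uint8(cv2.morphologyEx(M,cv2.MORPH_OPEN,np.ones((3,3))))
n,l,st,_=cv2.connectedComponentsWithStats(M);k=1+np.argmax(st[1:,4]);M=np.uint8(l==k)
if len(sys.argv)>1:print(st[k]);print("\n".join("".join(".#"[v] for v in r) for r in M))
M=np.dstack([M]*3).astype(np.float32)
S=im[Y0-4:Y1+50,X0-4:X1+5]
D=cv2.matchTemplate(S.astype(np.float32),T.astype(np.float32),cv2.TM_SQDIFF,mask=M)
d=D.min(1);i=int(d.argmin());s=i-4.
if 0<i<len(d)-1:s+=.5*(d[i-1]-d[i+1])/(d[i-1]-2*d[i]+d[i+1])
P=onplane(c,314,208,.152);k=(proj(c,P-[0,0,.06])[1]-proj(c,P)[1])/60
p=t0["tool_pos"];a=np.arctan2(-(p[1]+.1326),.609-p[0])
print(f"t {t0['clock']:.2f} sunk {s/k:.1f} mm (px {s:.2f}) rms {np.sqrt(d[i]/M.sum()):.1f} angle {a:.3f} F {t0['contact_force'].round(1)} w {t0['gripper_width']*1e3:.1f}")
E
python3 watch.py v
```

```text
[  7  17  27  33 291]
..................................
..................................
..................................
..................................
..................................
..................................
..................................
..................................
..................................
..................................
..................................
..................................
..................................
..................................
..................................
..................................
..................................
................###...............
.............######...............
..........#########...............
.......############...............
.......###########................
.......###########................
.......###########................
.......###########................
.......##############.............
.........############.............
..........##############..........
............##############........
.............#################....
...............###############....
................#################.
..................################
....................##############
.....................#############
.......................###########
.........................#########
..........................########
...........................#######
.............................#####
..............................####
...............................###
...............................###
...............................###
...............................###
...............................###
...............................###
...............................###
...............................###
...............................###
t 3.85 sunk 0.6 mm (px 0.33) rms 0.0 angle 0.001 F [-0.4  4.8  6.6] w 13.4
```

```bash
sed -i 's/=308,342,185,235/=308,338,185,235/' watch.py; python3 watch.py
```

```text
t 3.90 sunk 0.7 mm (px 0.37) rms 3.2 angle 0.001 F [-0.6  4.2  6.1] w 13.1
```

Request:
{"method": "servo_tool", "body": {
  "series": [
    {"xyz": [0.01,0.4,0],"rot": [0,0,-0.05],"hand": 1.2},
    {"xyz": [0.01,0.4,0],"rot": [0,0,-0.05],"hand": 1.2},
    {"xyz": [0.01,0.4,0],"rot": [0,0,-0.05],"hand": 1.2},
    {"xyz": [0.01,0.4,0],"rot": [0,0,-0.05],"hand": 1.2},
    {"xyz": [0.01,0.4,0],"rot": [0,0,-0.05],"hand": 1.2},
    {"xyz": [0.01,0.4,0],"rot": [0,0,-0.05],"hand": 1.2},
    {"xyz": [0,0,0],"rot": [0,0,0],"hand": 1.2},
    {"xyz": [0,0,0],"rot": [0,0,0],"hand": 1.2}
  ]
}}

```text
clock: 4.62
tool_pos: [0.5326, -0.1554, 0.0931]
orientation: [[0.955, 0.296, 0.004], [0.296, -0.955, 0.002], [0.004, -0.001, -1.0]]
contact_force: [-0.5, 6.8, 6.8]
gripper_width: 0.0124
finger_force: 31.5
```

```bash
python3 watch.py
```

```text
t 4.62 sunk 0.7 mm (px 0.38) rms 3.3 angle 0.290 F [-0.5  6.8  6.8] w 12.4
```

Request:
{"method": "servo_tool", "body": {
  "series": [
    {"xyz": [0.01,0.4,0],"rot": [0,0,-0.05],"hand": 1.2},
    {"xyz": [0,0,0],"rot": [0,0,0],"hand": 1.2},
    {"xyz": [0,0,0],"rot": [0,0,0],"hand": 1.2},
    {"xyz": [0,0,0],"rot": [0,0,0],"hand": 1.2}
  ]
}}

```text
clock: 5.0
tool_pos: [0.5339, -0.1592, 0.0931]
orientation: [[0.939, 0.343, 0.004], [0.343, -0.939, 0.002], [0.004, -0.0, -1.0]]
contact_force: [-0.9, 7.4, 8.0]
gripper_width: 0.0123
finger_force: 31.6
```

```bash
python3 watch.py
```

```text
t 5.00 sunk 0.7 mm (px 0.38) rms 3.3 angle 0.340 F [-0.9  7.4  8. ] w 12.3
```

Request:
{"method": "servo_tool", "body": {
  "series": [
    {"xyz": [0.01,0.4,0],"rot": [0,0,-0.05],"hand": 1.2},
    {"xyz": [0,0,0],"rot": [0,0,0],"hand": 1.2},
    {"xyz": [0,0,0],"rot": [0,0,0],"hand": 1.2},
    {"xyz": [0,0,0],"rot": [0,0,0],"hand": 1.2}
  ]
}}

```text
clock: 5.38
tool_pos: [0.5353, -0.1627, 0.0931]
orientation: [[0.921, 0.39, 0.004], [0.39, -0.921, 0.002], [0.004, -0.0, -1.0]]
contact_force: [-0.8, 8.6, 8.8]
gripper_width: 0.0125
finger_force: 31.6
```

```bash
python3 watch.py
```

```text
t 5.38 sunk 0.7 mm (px 0.37) rms 3.2 angle 0.388 F [-0.8  8.6  8.8] w 12.5
```

Request:
{"method": "servo_tool", "body": {
  "series": [
    {"xyz": [0.01,0.4,0],"rot": [0,0,-0.05],"hand": 1.2},
    {"xyz": [0,0,0],"rot": [0,0,0],"hand": 1.2},
    {"xyz": [0,0,0],"rot": [0,0,0],"hand": 1.2},
    {"xyz": [0,0,0],"rot": [0,0,0],"hand": 1.2}
  ]
}}

```text
clock: 5.77
tool_pos: [0.537, -0.1663, 0.0931]
orientation: [[0.9, 0.436, 0.004], [0.436, -0.9, 0.002], [0.004, -0.0, -1.0]]
contact_force: [-1.0, 9.0, 8.0]
gripper_width: 0.0124
finger_force: 31.6
```

```bash
python3 watch.py
```

```text
t 5.77 sunk 0.7 mm (px 0.37) rms 3.4 angle 0.438 F [-1.  9.  8.] w 12.4
```

Request:
{"method": "servo_tool", "body": {
  "series": [
    {"xyz": [0.01,0.32,0],"rot": [0,0,-0.04],"hand": 1.2},
    {"xyz": [0,0,0],"rot": [0,0,0],"hand": 1.2},
    {"xyz": [0,0,0],"rot": [0,0,0],"hand": 1.2},
    {"xyz": [0.01,0.32,0],"rot": [0,0,-0.04],"hand": 1.2},
    {"xyz": [0,0,0],"rot": [0,0,0],"hand": 1.2},
    {"xyz": [0,0,0],"rot": [0,0,0],"hand": 1.2}
  ]
}}

```text
clock: 6.32
tool_pos: [0.54, -0.1717, 0.0932]
orientation: [[0.862, 0.506, 0.004], [0.506, -0.862, 0.002], [0.004, -0.0, -1.0]]
contact_force: [-2.1, 9.2, 9.2]
gripper_width: 0.0129
finger_force: 31.7
```

```bash
python3 watch.py
```

```text
t 6.32 sunk 0.7 mm (px 0.37) rms 3.2 angle 0.515 F [-2.1  9.2  9.2] w 12.9
```

Request:
{"method": "servo_tool", "body": {
  "series": [
    {"xyz": [0.01,0.32,0],"rot": [0,0,-0.04],"hand": 1.2},
    {"xyz": [0,0,0],"rot": [0,0,0],"hand": 1.2},
    {"xyz": [0,0,0],"rot": [0,0,0],"hand": 1.2},
    {"xyz": [0.01,0.32,0],"rot": [0,0,-0.04],"hand": 1.2},
    {"xyz": [0,0,0],"rot": [0,0,0],"hand": 1.2},
    {"xyz": [0,0,0],"rot": [0,0,0],"hand": 1.2}
  ]
}}

```text
clock: 6.87
tool_pos: [0.5434, -0.177, 0.0932]
orientation: [[0.819, 0.574, 0.004], [0.574, -0.819, 0.002], [0.004, 0.0, -1.0]]
contact_force: [-1.3, 9.2, 9.2]
gripper_width: 0.0124
finger_force: 31.7
```

```bash
python3 watch.py
```

```text
t 6.87 sunk 0.7 mm (px 0.37) rms 3.2 angle 0.595 F [-1.3  9.2  9.2] w 12.4
```

Request:
{"method": "servo_tool", "body": {
  "series": [
    {"xyz": [0.01,0.32,0],"rot": [0,0,-0.04],"hand": 1.2},
    {"xyz": [0,0,0],"rot": [0,0,0],"hand": 1.2},
    {"xyz": [0,0,0],"rot": [0,0,0],"hand": 1.2},
    {"xyz": [0.01,0.32,0],"rot": [0,0,-0.04],"hand": 1.2},
    {"xyz": [0,0,0],"rot": [0,0,0],"hand": 1.2},
    {"xyz": [0,0,0],"rot": [0,0,0],"hand": 1.2}
  ]
}}

```text
clock: 7.42
tool_pos: [0.5472, -0.182, 0.0932]
orientation: [[0.771, 0.637, 0.003], [0.637, -0.771, 0.002], [0.004, 0.0, -1.0]]
contact_force: [-2.2, 10.1, 9.7]
gripper_width: 0.0123
finger_force: 31.8
```

```bash
python3 watch.py
```

```text
t 7.42 sunk 0.7 mm (px 0.37) rms 3.5 angle 0.674 F [-2.2 10.1  9.7] w 12.3
```

Request:
{"method": "servo_tool", "body": {
  "series": [
    {"xyz": [0.01,0.32,0],"rot": [0,0,-0.04],"hand": 1.2},
    {"xyz": [0,0,0],"rot": [0,0,0],"hand": 1.2},
    {"xyz": [0,0,0],"rot": [0,0,0],"hand": 1.2},
    {"xyz": [0.01,0.32,0],"rot": [0,0,-0.04],"hand": 1.2},
    {"xyz": [0,0,0],"rot": [0,0,0],"hand": 1.2},
    {"xyz": [0,0,0],"rot": [0,0,0],"hand": 1.2}
  ]
}}

```text
clock: 7.97
tool_pos: [0.5515, -0.1866, 0.0933]
orientation: [[0.717, 0.697, 0.003], [0.697, -0.717, 0.003], [0.004, 0.0, -1.0]]
contact_force: [-1.8, 9.5, 9.8]
gripper_width: 0.0122
finger_force: 31.8
```

```bash
python3 watch.py
```

```text
t 7.97 sunk 0.7 mm (px 0.38) rms 3.3 angle 0.754 F [-1.8  9.5  9.8] w 12.2
```

Request:
{"method": "servo_tool", "body": {
  "series": [
    {"xyz": [0.01,0.32,0],"rot": [0,0,-0.04],"hand": 1.2},
    {"xyz": [0,0,0],"rot": [0,0,0],"hand": 1.2},
    {"xyz": [0,0,0],"rot": [0,0,0],"hand": 1.2},
    {"xyz": [0.01,0.32,0],"rot": [0,0,-0.04],"hand": 1.2},
    {"xyz": [0,0,0],"rot": [0,0,0],"hand": 1.2},
    {"xyz": [0,0,0],"rot": [0,0,0],"hand": 1.2}
  ]
}}

```text
clock: 8.52
tool_pos: [0.556, -0.1909, 0.0932]
orientation: [[0.659, 0.752, 0.003], [0.752, -0.659, 0.003], [0.004, 0.0, -1.0]]
contact_force: [-2.7, 10.1, 10.1]
gripper_width: 0.0124
finger_force: 31.8
```

```bash
python3 watch.py
```

```text
t 8.52 sunk 1.8 mm (px 0.94) rms 6.2 angle 0.833 F [-2.7 10.1 10.1] w 12.4
```

Request:
{"method": "servo_tool", "body": {
  "series": [
    {"xyz": [0,0,0],"rot": [0,0,0],"hand": 1.2},
    {"xyz": [0,0,0],"rot": [0,0,0],"hand": 1.2},
    {"xyz": [0,0,0],"rot": [0,0,0],"hand": 1.2}
  ]
}}

```text
clock: 8.82
tool_pos: [0.5561, -0.1909, 0.0933]
orientation: [[0.659, 0.752, 0.003], [0.752, -0.659, 0.002], [0.004, 0.001, -1.0]]
contact_force: [-2.3, 10.5, 10.9]
gripper_width: 0.0128
finger_force: 31.8
```

```bash
python3 watch.py
```

```text
t 8.82 sunk 2.6 mm (px 1.35) rms 3.9 angle 0.834 F [-2.3 10.5 10.9] w 12.8
```

Request:
{"method": "servo_tool", "body": {
  "series": [
    {"xyz": [0,0.16,0],"rot": [0,0,-0.02],"hand": 1.2},
    {"xyz": [0,0,0],"rot": [0,0,0],"hand": 1.2},
    {"xyz": [0,0,0],"rot": [0,0,0],"hand": 1.2},
    {"xyz": [0,0,0],"rot": [0,0,0],"hand": 1.2},
    {"xyz": [0,0,0],"rot": [0,0,0],"hand": 1.2},
    {"xyz": [0,0,0],"rot": [0,0,0],"hand": 1.2}
  ]
}}

```text
clock: 9.37
tool_pos: [0.5572, -0.1918, 0.0933]
orientation: [[0.644, 0.765, 0.003], [0.765, -0.644, 0.003], [0.004, 0.001, -1.0]]
contact_force: [-3.5, 10.7, 11.5]
gripper_width: 0.0127
finger_force: 31.9
```

```bash
python3 watch.py
```

```text
t 9.37 sunk 6.2 mm (px 3.19) rms 5.9 angle 0.852 F [-3.5 10.7 11.5] w 12.7
```

Request:
{"method": "servo_tool", "body": {
  "series": [
    {"xyz": [0,0,0],"rot": [0,0,0],"hand": 1.2},
    {"xyz": [0,0,0],"rot": [0,0,0],"hand": 1.2},
    {"xyz": [0,0,0],"rot": [0,0,0],"hand": 1.2},
    {"xyz": [0,0,0],"rot": [0,0,0],"hand": 1.2},
    {"xyz": [0,0,0],"rot": [0,0,0],"hand": 1.2},
    {"xyz": [0,0,0],"rot": [0,0,0],"hand": 1.2}
  ]
}}

```text
clock: 9.92
tool_pos: [0.5572, -0.1918, 0.0933]
orientation: [[0.644, 0.765, 0.003], [0.765, -0.644, 0.003], [0.004, 0.001, -1.0]]
contact_force: [-2.8, 10.8, 10.6]
gripper_width: 0.0127
finger_force: 31.9
```

```bash
python3 watch.py
```

```text
t 9.92 sunk 9.2 mm (px 4.72) rms 6.6 angle 0.852 F [-2.8 10.8 10.6] w 12.7
```

Request:
{"method": "servo_tool", "body": {
  "series": [
    {"xyz": [0,0.16,0],"rot": [0,0,-0.02],"hand": 1.2},
    {"xyz": [0,0,0],"rot": [0,0,0],"hand": 1.2},
    {"xyz": [0,0,0],"rot": [0,0,0],"hand": 1.2},
    {"xyz": [0,0,0],"rot": [0,0,0],"hand": 1.2},
    {"xyz": [0,0,0],"rot": [0,0,0],"hand": 1.2},
    {"xyz": [0,0,0],"rot": [0,0,0],"hand": 1.2}
  ]
}}

```text
clock: 10.47
tool_pos: [0.5584, -0.1929, 0.0932]
orientation: [[0.629, 0.778, 0.003], [0.778, -0.629, 0.003], [0.004, 0.001, -1.0]]
contact_force: [-2.7, 10.4, 10.6]
gripper_width: 0.0129
finger_force: 31.8
```

```bash
python3 watch.py
```

```text
t 10.47 sunk 14.3 mm (px 7.30) rms 6.3 angle 0.872 F [-2.7 10.4 10.6] w 12.9
```

Request:
{"method": "servo_tool", "body": {
  "series": [
    {"xyz": [0,0,0],"rot": [0,0,0],"hand": 1.2},
    {"xyz": [0,0,0],"rot": [0,0,0],"hand": 1.2},
    {"xyz": [0,0,0],"rot": [0,0,0],"hand": 1.2},
    {"xyz": [0,0,0],"rot": [0,0,0],"hand": 1.2},
    {"xyz": [0,0,0],"rot": [0,0,0],"hand": 1.2},
    {"xyz": [0,0,0],"rot": [0,0,0],"hand": 1.2},
    {"xyz": [0,0,0],"rot": [0,0,0],"hand": 1.2},
    {"xyz": [0,0,0],"rot": [0,0,0],"hand": 1.2}
  ]
}}

```text
clock: 11.18
tool_pos: [0.5584, -0.1929, 0.0932]
orientation: [[0.629, 0.778, 0.003], [0.778, -0.629, 0.003], [0.004, 0.001, -1.0]]
contact_force: [-2.7, 12.0, 10.5]
gripper_width: 0.0125
finger_force: 31.9
```

```bash
python3 watch.py
```

```text
t 11.18 sunk 23.2 mm (px 11.88) rms 7.2 angle 0.872 F [-2.7 12.  10.5] w 12.5
```

Request:
{"method": "servo_tool", "body": {
  "series": [
    {"xyz": [0,0,0],"rot": [0,0,0],"hand": 1.2},
    {"xyz": [0,0,0],"rot": [0,0,0],"hand": 1.2},
    {"xyz": [0,0,0],"rot": [0,0,0],"hand": 1.2},
    {"xyz": [0,0,0],"rot": [0,0,0],"hand": 1.2},
    {"xyz": [0,0,0],"rot": [0,0,0],"hand": 1.2},
    {"xyz": [0,0,0],"rot": [0,0,0],"hand": 1.2},
    {"xyz": [0,0,0],"rot": [0,0,0],"hand": 1.2},
    {"xyz": [0,0,0],"rot": [0,0,0],"hand": 1.2},
    {"xyz": [0,0,0],"rot": [0,0,0],"hand": 1.2},
    {"xyz": [0,0,0],"rot": [0,0,0],"hand": 1.2},
    {"xyz": [0,0,0],"rot": [0,0,0],"hand": 1.2},
    {"xyz": [0,0,0],"rot": [0,0,0],"hand": 1.2}
  ]
}}

```text
clock: 12.23
tool_pos: [0.5584, -0.1929, 0.0933]
orientation: [[0.629, 0.778, 0.003], [0.778, -0.629, 0.003], [0.004, 0.001, -1.0]]
contact_force: [-3.4, 10.2, 10.4]
gripper_width: 0.0128
finger_force: 31.9
```

```bash
python3 watch.py
```

```text
t 12.23 sunk 33.7 mm (px 17.25) rms 6.7 angle 0.872 F [-3.4 10.2 10.4] w 12.8
```

Request:
{"method": "servo_tool", "body": {
  "series": [
    {"xyz": [0,0,0],"rot": [0,0,0],"hand": 1.2},
    {"xyz": [0,0,0],"rot": [0,0,0],"hand": 1.2},
    {"xyz": [0,0,0],"rot": [0,0,0],"hand": 1.2},
    {"xyz": [0,0,0],"rot": [0,0,0],"hand": 1.2},
    {"xyz": [0,0,0],"rot": [0,0,0],"hand": 1.2},
    {"xyz": [0,0,0],"rot": [0,0,0],"hand": 1.2},
    {"xyz": [0,0,0],"rot": [0,0,0],"hand": 1.2},
    {"xyz": [0,0,0],"rot": [0,0,0],"hand": 1.2},
    {"xyz": [0,0,0],"rot": [0,0,0],"hand": 1.2},
    {"xyz": [0,0,0],"rot": [0,0,0],"hand": 1.2},
    {"xyz": [0,0,0],"rot": [0,0,0],"hand": 1.2},
    {"xyz": [0,0,0],"rot": [0,0,0],"hand": 1.2}
  ]
}}

```text
clock: 13.28
tool_pos: [0.5584, -0.1929, 0.0933]
orientation: [[0.629, 0.778, 0.003], [0.778, -0.629, 0.003], [0.004, 0.001, -1.0]]
contact_force: [-2.5, 11.1, 11.0]
gripper_width: 0.0128
finger_force: 31.9
```

```bash
python3 watch.py
```

```text
t 13.28 sunk 41.5 mm (px 21.24) rms 6.5 angle 0.872 F [-2.5 11.1 11. ] w 12.8
```

Request:
{"method": "servo_tool", "body": {
  "series": [
    {"xyz": [0,0,0],"rot": [0,0,0],"hand": 1.2},
    {"xyz": [0,0,0],"rot": [0,0,0],"hand": 1.2},
    {"xyz": [0,0,0],"rot": [0,0,0],"hand": 1.2},
    {"xyz": [0,0,0],"rot": [0,0,0],"hand": 1.2},
    {"xyz": [0,0,0],"rot": [0,0,0],"hand": 1.2},
    {"xyz": [0,0,0],"rot": [0,0,0],"hand": 1.2},
    {"xyz": [0,0,0],"rot": [0,0,0],"hand": 1.2},
    {"xyz": [0,0,0],"rot": [0,0,0],"hand": 1.2},
    {"xyz": [0,0,0],"rot": [0,0,0],"hand": 1.2},
    {"xyz": [0,0,0],"rot": [0,0,0],"hand": 1.2},
    {"xyz": [0,0,0],"rot": [0,0,0],"hand": 1.2},
    {"xyz": [0,0,0],"rot": [0,0,0],"hand": 1.2}
  ]
}}

```text
clock: 14.33
tool_pos: [0.5585, -0.193, 0.0932]
orientation: [[0.629, 0.778, 0.003], [0.778, -0.629, 0.002], [0.004, 0.001, -1.0]]
contact_force: [-2.6, 10.2, 11.1]
gripper_width: 0.013
finger_force: 31.8
```

```bash
python3 watch.py
```

```text
t 14.33 sunk 50.9 mm (px 26.02) rms 7.5 angle 0.875 F [-2.6 10.2 11.1] w 13.0
```

Request:
{"method": "servo_tool", "body": {
  "series": [
    {"xyz": [0,0,0],"rot": [0,0,0],"hand": 1.2},
    {"xyz": [0,0,0],"rot": [0,0,0],"hand": 1.2},
    {"xyz": [0,0,0],"rot": [0,0,0],"hand": 1.2},
    {"xyz": [0,0,0],"rot": [0,0,0],"hand": 1.2},
    {"xyz": [0,0,0],"rot": [0,0,0],"hand": 1.2},
    {"xyz": [0,0,0],"rot": [0,0,0],"hand": 1.2},
    {"xyz": [0,0,0],"rot": [0,0,0],"hand": 1.2},
    {"xyz": [0,0,0],"rot": [0,0,0],"hand": 1.2},
    {"xyz": [0,0,0],"rot": [0,0,0],"hand": 1.2},
    {"xyz": [0,0,0],"rot": [0,0,0],"hand": 1.2},
    {"xyz": [0,0,0],"rot": [0,0,0],"hand": 1.2},
    {"xyz": [0,0,0],"rot": [0,0,0],"hand": 1.2}
  ]
}}

```text
clock: 15.38
tool_pos: [0.5586, -0.193, 0.0932]
orientation: [[0.629, 0.778, 0.003], [0.778, -0.629, 0.002], [0.004, 0.001, -1.0]]
contact_force: [-1.6, 9.7, 8.9]
gripper_width: 0.0126
finger_force: 31.6
```

```bash
python3 watch.py
```

```text
t 15.38 sunk 54.8 mm (px 28.01) rms 7.4 angle 0.875 F [-1.6  9.7  8.9] w 12.6
```

Request:
{"method": "servo_tool", "body": {
  "series": [
    {"xyz": [0,0,0],"rot": [0,0,0],"hand": 1.2},
    {"xyz": [0,0,0],"rot": [0,0,0],"hand": 1.2},
    {"xyz": [0,0,0],"rot": [0,0,0],"hand": 1.2},
    {"xyz": [0,0,0],"rot": [0,0,0],"hand": 1.2},
    {"xyz": [0,0,0],"rot": [0,0,0],"hand": 1.2},
    {"xyz": [0,0,0],"rot": [0,0,0],"hand": 1.2},
    {"xyz": [0,0,0],"rot": [0,0,0],"hand": 1.2},
    {"xyz": [0,0,0],"rot": [0,0,0],"hand": 1.2},
    {"xyz": [0,0,0],"rot": [0,0,0],"hand": 1.2},
    {"xyz": [0,0,0],"rot": [0,0,0],"hand": 1.2},
    {"xyz": [0,0,0],"rot": [0,0,0],"hand": 1.2},
    {"xyz": [0,0,0],"rot": [0,0,0],"hand": 1.2}
  ]
}}

```text
clock: 16.43
tool_pos: [0.5587, -0.1932, 0.0931]
orientation: [[0.629, 0.778, 0.003], [0.778, -0.629, 0.002], [0.004, 0.001, -1.0]]
contact_force: [-2.1, 9.2, 9.0]
gripper_width: 0.0127
finger_force: 31.6
```

```bash
python3 watch.py
```

```text
t 16.43 sunk 60.2 mm (px 30.80) rms 7.7 angle 0.879 F [-2.1  9.2  9. ] w 12.7
```

Request:
{"method": "servo_tool", "body": {
  "series": [
    {"xyz": [0,0,0],"rot": [0,0,0],"hand": 1.2},
    {"xyz": [0,0,0],"rot": [0,0,0],"hand": 1.2},
    {"xyz": [0,0,0],"rot": [0,0,0],"hand": 1.2},
    {"xyz": [0,0,0],"rot": [0,0,0],"hand": 1.2},
    {"xyz": [0,0,0],"rot": [0,0,0],"hand": 1.2},
    {"xyz": [0,0,0],"rot": [0,0,0],"hand": 1.2},
    {"xyz": [0,0,0],"rot": [0,0,0],"hand": 1.2},
    {"xyz": [0,0,0],"rot": [0,0,0],"hand": 1.2},
    {"xyz": [0,0,0],"rot": [0,0,0],"hand": 1.2},
    {"xyz": [0,0,0],"rot": [0,0,0],"hand": 1.2},
    {"xyz": [0,0,0],"rot": [0,0,0],"hand": 1.2},
    {"xyz": [0,0,0],"rot": [0,0,0],"hand": 1.2}
  ]
}}

```text
clock: 17.48
tool_pos: [0.5587, -0.1932, 0.0931]
orientation: [[0.629, 0.778, 0.003], [0.778, -0.629, 0.002], [0.004, 0.001, -1.0]]
contact_force: [-1.0, 9.9, 7.8]
gripper_width: 0.0125
finger_force: 31.6
```

```bash
python3 watch.py
```

```text
t 17.48 sunk 62.0 mm (px 31.71) rms 7.9 angle 0.879 F [-1.   9.9  7.8] w 12.5
```

Request:
{"method": "servo_tool", "body": {
  "series": [
    {"xyz": [0,0,0],"rot": [0,0,0],"hand": 1.2},
    {"xyz": [0,0,0],"rot": [0,0,0],"hand": 1.2},
    {"xyz": [0,0,0],"rot": [0,0,0],"hand": 1.2},
    {"xyz": [0,0,0],"rot": [0,0,0],"hand": 1.2},
    {"xyz": [0,0,0],"rot": [0,0,0],"hand": 1.2},
    {"xyz": [0,0,0],"rot": [0,0,0],"hand": 1.2},
    {"xyz": [0,0,0],"rot": [0,0,0],"hand": 1.2},
    {"xyz": [0,0,0],"rot": [0,0,0],"hand": 1.2},
    {"xyz": [0,0,0],"rot": [0,0,0],"hand": 1.2},
    {"xyz": [0,0,0],"rot": [0,0,0],"hand": 1.2},
    {"xyz": [0,0,0],"rot": [0,0,0],"hand": 1.2},
    {"xyz": [0,0,0],"rot": [0,0,0],"hand": 1.2}
  ]
}}

```text
clock: 18.53
tool_pos: [0.5587, -0.1932, 0.0931]
orientation: [[0.629, 0.778, 0.003], [0.778, -0.629, 0.002], [0.004, 0.001, -1.0]]
contact_force: [-2.2, 8.2, 8.6]
gripper_width: 0.0126
finger_force: 31.6
```

```bash
python3 watch.py; python3 -c "
from bench import arm
from h import *
a=arm.camera('scene')[130:400,230:510];cv2.imwrite('pics/d.png',cv2.resize(a,(620,598)))"
```

```text
t 18.53 sunk 61.3 mm (px 31.33) rms 8.3 angle 0.879 F [-2.2  8.2  8.6] w 12.6
```

View pics/d.png

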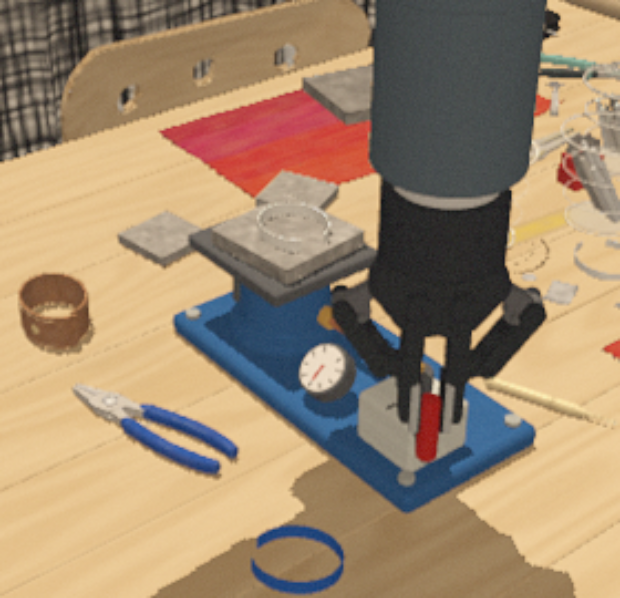

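The platen is down: no plunger shows, and the block and cuff are riding in place at about (330,250) in the crop. The tracker is steady. Now I'll turn the lever back clockwise.

Request:
{"method": "servo_tool", "body": {
  "series": [
    {"xyz": [0.01,-0.4,0],"rot": [0,0,0.05],"hand": 1.2},
    {"xyz": [0.01,-0.4,0],"rot": [0,0,0.05],"hand": 1.2},
    {"xyz": [0.01,-0.4,0],"rot": [0,0,0.05],"hand": 1.2},
    {"xyz": [0.01,-0.4,0],"rot": [0,0,0.05],"hand": 1.2},
    {"xyz": [0.01,-0.4,0],"rot": [0,0,0.05],"hand": 1.2},
    {"xyz": [0.01,-0.4,0],"rot": [0,0,0.05],"hand": 1.2},
    {"xyz": [0.01,-0.4,0],"rot": [0,0,0.05],"hand": 1.2},
    {"xyz": [0.01,-0.4,0],"rot": [0,0,0.05],"hand": 1.2},
    {"xyz": [0.01,-0.4,0],"rot": [0,0,0.05],"hand": 1.2},
    {"xyz": [0.01,-0.4,0],"rot": [0,0,0.05],"hand": 1.2},
    {"xyz": [0,0,0],"rot": [0,0,0],"hand": 1.2}
  ]
}}

```text
clock: 19.55
tool_pos: [0.5362, -0.1647, 0.0932]
orientation: [[0.925, 0.379, 0.006], [0.379, -0.925, -0.003], [0.004, 0.005, -1.0]]
contact_force: [4.3, -4.1, 1.5]
gripper_width: 0.0126
finger_force: 31.4
```

```bash
python3 watch.py
```

```text
t 19.55 sunk 61.3 mm (px 31.33) rms 7.9 angle 0.415 F [ 4.3 -4.1  1.5] w 12.6
```

Request:
{"method": "servo_tool", "body": {
  "series": [
    {"xyz": [0.01,-0.4,0],"rot": [0,0,0.05],"hand": 1.2},
    {"xyz": [0.01,-0.4,0],"rot": [0,0,0.05],"hand": 1.2},
    {"xyz": [0.01,-0.4,0],"rot": [0,0,0.05],"hand": 1.2},
    {"xyz": [0.01,-0.4,0],"rot": [0,0,0.05],"hand": 1.2},
    {"xyz": [0.01,-0.4,0],"rot": [0,0,0.05],"hand": 1.2},
    {"xyz": [0,0,0],"rot": [0,0,0],"hand": 1.2},
    {"xyz": [0,0,0],"rot": [0,0,0],"hand": 1.2}
  ]
}}

```text
clock: 20.18
tool_pos: [0.5302, -0.1456, 0.0933]
orientation: [[0.99, 0.141, 0.004], [0.141, -0.99, -0.003], [0.003, 0.004, -1.0]]
contact_force: [0.7, -3.7, 4.9]
gripper_width: 0.0126
finger_force: 31.7
```

```bash
python3 watch.py
```

```text
t 20.18 sunk 61.3 mm (px 31.34) rms 8.0 angle 0.163 F [ 0.7 -3.7  4.9] w 12.6
```

Request:
{"method": "servo_tool", "body": {
  "series": [
    {"xyz": [0.01,-0.4,0],"rot": [0,0,0.05],"hand": 1.2},
    {"xyz": [0.01,-0.4,0],"rot": [0,0,0.05],"hand": 1.2},
    {"xyz": [0,-0.16,0],"rot": [0,0,0.02],"hand": 1.2},
    {"xyz": [0,0,0],"rot": [0,0,0],"hand": 1.2},
    {"xyz": [0,0,0],"rot": [0,0,0],"hand": 1.2}
  ]
}}

```text
clock: 20.65
tool_pos: [0.5291, -0.1362, 0.0932]
orientation: [[1.0, 0.021, 0.003], [0.021, -1.0, -0.003], [0.003, 0.003, -1.0]]
contact_force: [-0.5, -5.5, 6.2]
gripper_width: 0.0127
finger_force: 31.8
```

```bash
python3 watch.py
```

```text
t 20.65 sunk 61.4 mm (px 31.39) rms 8.2 angle 0.045 F [-0.5 -5.5  6.2] w 12.7
```

Request:
{"method": "servo_tool", "body": {
  "series": [
    {"xyz": [0,-0.16,0],"rot": [0,0,0.02],"hand": 1.2},
    {"xyz": [0,0,0],"rot": [0,0,0],"hand": 1.2},
    {"xyz": [0,0,0],"rot": [0,0,0],"hand": 1.2}
  ]
}}

```text
clock: 20.95
tool_pos: [0.5289, -0.1347, 0.0931]
orientation: [[1.0, 0.001, 0.003], [0.001, -1.0, -0.003], [0.003, 0.003, -1.0]]
contact_force: [-0.5, -6.8, 5.3]
gripper_width: 0.0126
finger_force: 31.7
```

```bash
python3 watch.py
```

```text
t 20.95 sunk 61.3 mm (px 31.34) rms 7.9 angle 0.026 F [-0.5 -6.8  5.3] w 12.6
```

Request:
{"method": "servo_tool", "body": {
  "series": [
    {"xyz": [0,-0.16,0],"rot": [0,0,0.02],"hand": 1.2},
    {"xyz": [0,0,0],"rot": [0,0,0],"hand": 1.2},
    {"xyz": [0,0,0],"rot": [0,0,0],"hand": 1.2}
  ]
}}

```text
clock: 21.25
tool_pos: [0.5289, -0.1333, 0.0931]
orientation: [[1.0, -0.019, 0.003], [-0.019, -1.0, -0.004], [0.003, 0.004, -1.0]]
contact_force: [-0.3, -7.3, 5.8]
gripper_width: 0.0126
finger_force: 31.8
```

Request:
{"method": "servo_tool", "body": {
  "series": [
    {"xyz": [0,-0.12,0],"rot": [0,0,0.015],"hand": 1.2},
    {"xyz": [0,0,0],"rot": [0,0,0],"hand": 1.2},
    {"xyz": [0,0,0],"rot": [0,0,0],"hand": 1.2}
  ]
}}

```text
clock: 21.5
tool_pos: [0.5289, -0.132, 0.0931]
orientation: [[0.999, -0.034, 0.003], [-0.034, -0.999, -0.004], [0.003, 0.004, -1.0]]
contact_force: [-0.8, -7.1, 6.0]
gripper_width: 0.0124
finger_force: 31.8
```

```bash
python3 watch.py
```

```text
t 21.50 sunk 61.4 mm (px 31.37) rms 8.0 angle -0.007 F [-0.8 -7.1  6. ] w 12.4
```

Request:
{"method": "servo_tool", "body": {
  "series": [
    {"xyz": [0,-0.12,0],"rot": [0,0,0.015],"hand": 1.2},
    {"xyz": [0,0,0],"rot": [0,0,0],"hand": 1.2},
    {"xyz": [0,0,0],"rot": [0,0,0],"hand": 1.2}
  ]
}}

```text
clock: 21.8
tool_pos: [0.5289, -0.1309, 0.0931]
orientation: [[0.999, -0.049, 0.002], [-0.049, -0.999, -0.004], [0.003, 0.004, -1.0]]
contact_force: [-1.0, -6.8, 5.5]
gripper_width: 0.0124
finger_force: 31.8
```

Request:
{"method": "servo_tool", "body": {
  "series": [
    {"xyz": [0,-0.12,0],"rot": [0,0,0],"hand": 1.2},
    {"xyz": [0,0,0],"rot": [0,0,0],"hand": 1.2},
    {"xyz": [0,0,0],"rot": [0,0,0],"hand": 1.2}
  ]
}}

```text
clock: 22.05
tool_pos: [0.5289, -0.1299, 0.0931]
orientation: [[0.999, -0.049, 0.002], [-0.049, -0.999, -0.004], [0.003, 0.004, -1.0]]
contact_force: [-0.5, -8.1, 5.9]
gripper_width: 0.0124
finger_force: 31.8
```

```bash
python3 watch.py; python3 -c "
from bench import arm
from h import *
cv2.imwrite('pics/w3.png',arm.camera('wrist')); c=arm.calibration('wrist')
# angle of hub from wrist view: hub nut centroid
im=cv2.imread('pics/w3.png');h=cv2.cvtColor(im,cv2.COLOR_BGR2HSV);m=cv2.inRange(h,(18,150,150),(32,255,255))
n,l,s,ce=cv2.connectedComponentsWithStats(m);
for i in range(1,n):
  if s[i,4]>150:print(s[i],onplane(c,*ce[i],.088))
"
```

```text
t 22.05 sunk 61.4 mm (px 31.40) rms 7.9 angle -0.034 F [-0.5 -8.1  5.9] w 12.4
[220  14  30  39 882] [ 0.63128726 -0.10849762  0.088     ]
[293  86  33  35 857] [ 0.60779521 -0.13182494  0.088     ]
```

View pics/w3.png

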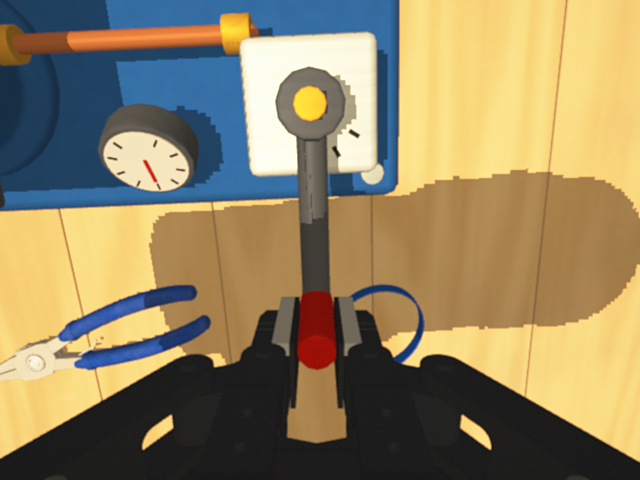

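The wrist picture shows the post still centred between the pads (316,350) and the hub at (310,103). The lever is about at its shut line, with no clear seat force yet, so I'll creep on.

Request:
{"method": "servo_tool", "body": {
  "series": [
    {"xyz": [0,-0.12,0],"rot": [0,0,0.01],"hand": 1.2},
    {"xyz": [0,0,0],"rot": [0,0,0],"hand": 1.2},
    {"xyz": [0,0,0],"rot": [0,0,0],"hand": 1.2},
    {"xyz": [0,0,0],"rot": [0,0,0],"hand": 1.2}
  ]
}}

```text
clock: 22.48
tool_pos: [0.5289, -0.1288, 0.0931]
orientation: [[0.998, -0.059, 0.002], [-0.059, -0.998, -0.004], [0.003, 0.004, -1.0]]
contact_force: [-0.5, -8.0, 5.7]
gripper_width: 0.0129
finger_force: 31.8
```

Request:
{"method": "servo_tool", "body": {
  "series": [
    {"xyz": [0,-0.12,0],"rot": [0,0,0],"hand": 1.2},
    {"xyz": [0,0,0],"rot": [0,0,0],"hand": 1.2},
    {"xyz": [0,0,0],"rot": [0,0,0],"hand": 1.2},
    {"xyz": [0,0,0],"rot": [0,0,0],"hand": 1.2}
  ]
}}

```text
clock: 22.82
tool_pos: [0.5289, -0.1279, 0.0931]
orientation: [[0.998, -0.059, 0.002], [-0.059, -0.998, -0.004], [0.002, 0.004, -1.0]]
contact_force: [0.1, -10.1, 5.9]
gripper_width: 0.0123
finger_force: 31.8
```

Request:
{"method": "servo_tool", "body": {
  "series": [
    {"xyz": [0,-0.1,0],"rot": [0,0,0],"hand": 1.2},
    {"xyz": [0,0,0],"rot": [0,0,0],"hand": 1.2},
    {"xyz": [0,0,0],"rot": [0,0,0],"hand": 1.2},
    {"xyz": [0,0,0],"rot": [0,0,0],"hand": 1.2}
  ]
}}

```text
clock: 23.15
tool_pos: [0.529, -0.1271, 0.0931]
orientation: [[0.998, -0.059, 0.002], [-0.059, -0.998, -0.005], [0.002, 0.005, -1.0]]
contact_force: [-0.3, -10.2, 4.1]
gripper_width: 0.0129
finger_force: 31.8
```

```bash
python3 watch.py; python3 watch.py;python3 watch.py
```

```text
t 23.15 sunk 62.2 mm (px 31.82) rms 7.8 angle -0.068 F [ -0.3 -10.2   4.1] w 12.9
t 23.20 sunk 62.2 mm (px 31.82) rms 7.7 angle -0.068 F [  0.1 -10.8   4.4] w 12.5
t 23.25 sunk 62.1 mm (px 31.76) rms 7.5 angle -0.068 F [ -0.6 -10.6   5.3] w 12.8
```

Seat force is about 3.5 N above the running friction, so the lever is snug. Release and rise.

Request:
{"method": "servo_tool", "body": {
  "series": [
    {"xyz": [0,0,0],"rot": [0,0,0],"hand": 1.8},
    {"xyz": [0,0,0],"rot": [0,0,0],"hand": 2.6},
    {"xyz": [0,0,0],"rot": [0,0,0],"hand": 3.5},
    {"xyz": [0,0,0],"rot": [0,0,0],"hand": 3.5},
    {"xyz": [0,0,0],"rot": [0,0,0],"hand": 3.5},
    {"xyz": [0,0,-2],"rot": [0,0,0],"hand": 3.5},
    {"xyz": [0,0,-2],"rot": [0,0,0],"hand": 3.5},
    {"xyz": [0,0,-2],"rot": [0,0,0],"hand": 3.5},
    {"xyz": [-1,0,-2],"rot": [0,0,0],"hand": 3.5},
    {"xyz": [-1,0,-2],"rot": [0,0,0],"hand": 3.5},
    {"xyz": [0,0,0],"rot": [0,0,0],"hand": 3.5},
    {"xyz": [0,0,0],"rot": [0,0,0],"hand": 3.5}
  ]
}}

```text
clock: 24.3
tool_pos: [0.5087, -0.1228, 0.1926]
orientation: [[0.998, -0.059, 0.003], [-0.059, -0.998, 0.0], [0.003, -0.001, -1.0]]
contact_force: [-0.2, 0.6, -0.4]
gripper_width: 0.0349
finger_force: 0.0
```

Run:
```python
from bench import arm
from h import *
print(arm.get_obs()["tool_pos"],arm.get_obs()["contact_force"])
c=arm.calibration("wrist");im=arm.camera("wrist");s=arm.camera("scene")[130:400,230:510]
cv2.imwrite("pics/e.png",np.hstack([cv2.resize(im,(400,400)),cv2.resize(s,(400,400))]))
h=cv2.cvtColor(im,cv2.COLOR_BGR2HSV)
m=(((h[...,0]<8)|(h[...,0]>172))&(h[...,1]>150)&(h[...,2]>60)).astype(np.uint8)
n,l,st,ce=cv2.connectedComponentsWithStats(m)
for i in range(1,n):
    if st[i,4]>100:
        x,y,w,hh,_=st[i];print(st[i],onplane(c,x+w/2,y+hh-w/2,.115))
m=cv2.inRange(h,(18,150,150),(32,255,255));n,l,st,ce=cv2.connectedComponentsWithStats(m)
for i in range(1,n):
    if st[i,4]>100:print(st[i],onplane(c,*ce[i],.088))
```

```text
[ 0.50868513 -0.1228036   0.19255841] [-0.15345305  0.58854954 -0.42547795]
[310 201  24  35 672] [ 0.52842081 -0.12743721  0.115     ]
[262  21  19  24 360] [ 0.6312234  -0.10536094  0.088     ]
[311  65  20  21 321] [ 0.60733888 -0.13164782  0.088     ]
```

View pics/e.png

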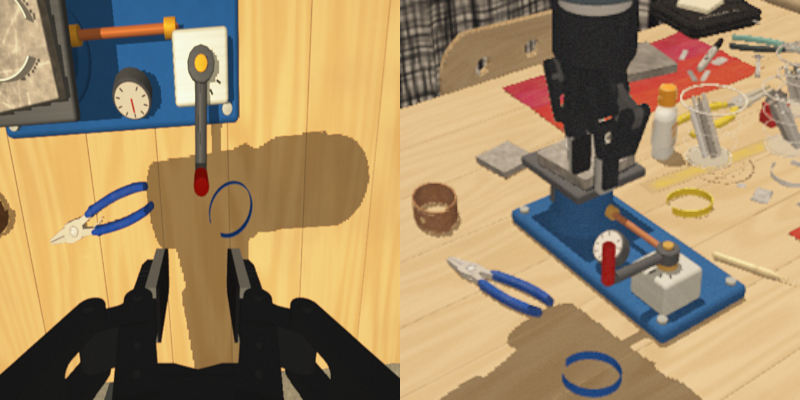

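The lever is back on its shut line, slightly past it as expected, with the post at (201,183) and the hub at (201,63). The platen is down, the other items haven't moved, and the hand is clear.

```bash
python3 -c "
from bench import arm
print(arm.hand_in())"
```

```text
the job is handed in; nothing more can be done
None
```

I opened the release lever slowly, let the platen sink to the bottom at about 13 mm/s at most with the block and cuff in place, then closed the valve snug on its seat, let go, and handed the job in at about 24 s; no verdict came back.

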